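# Open the braced specimen jar and hold its lid over the mouth

### The job

Open the square glass specimen jar standing in the jar holder. First slide the holder's fork by its upright grip to its end stop, so that it braces the jar, and leave it there; then unscrew the tight lid counter-clockwise (seen from above) without the jar turning along, stop turning as soon as its lugs come free, and lift it straight up. Finish while still holding the lid in the gripper, level and steady, just above the jar's open mouth and clear of it, and leave the other jars and the dish alone.

Things in the scene. Friction and masses are not known exactly. Their poses are not given: they have to be found in the camera images.
- holder: Jar holder fixed to the bench: wooden board 100 x 225 x 12 mm with a low round aluminium seat (82 mm across, 6 mm high) in which the jar stands, and a steel fork running in two rails towards the seat. Origin on the bench (z = 0) under the seat's centre, where the jar's axis is. z up; +y points along the board from the seat to the fork's grip; the fork closes towards -y.
- fork (a joint): Travel of the holder's fork in m: 0 drawn back, 0.050 home at its end stop, where its two prongs (52 mm apart, tops 40 mm above the bench) lie along the jar's flat sides and keep it from turning. Slides with about 2.5 N of friction and stays where it is left.
- slide_grip (a point): Point in the fork's upright black grip, a ribbed tab 16 mm wide (holder x), 34 mm long (holder y), from 26 to 76 mm above the bench; this point is on its middle line, 60 mm above the bench. It lies at holder (0, 0.145 - joint). The fork's flat stem under the tab is 27.5 mm above the bench, and the rails beside it (outer faces 26 mm either side) 26 mm.
- jar: Loose square glass jar with a specimen in it, 50 x 50 mm, shoulder 64 mm high, round neck 43 mm across to the rim at 84 mm, 0.3 kg; stands on the holder's board, 12 mm above the bench. Origin at the centre of its underside, z up, x and y square to its sides and at the start nearly those of the holder.
- mouth (a point): Centre of the jar's rim, 84 mm above the jar's underside (96 mm above the bench). A rubber seal ring on the rim presses up against the lid with about 20 N, which makes the lid tight (up to about 0.5 Nm to turn) and would turn an unbraced jar with it; the ring stands 6 mm above the rim once the lid is off.
- lid: Loose round grey ribbed lid, 58 mm across and 22 mm tall, 0.04 kg. Origin at the centre of its lower edge, z up; closed, that is 69 mm above the jar's underside (81 mm above the bench), so its flat top is 103 mm above the bench. Three lugs inside its lower edge sit under the jar's ribs. Closed, its x axis is the jar's x axis to within about 0.1 rad.
- lid_lug (a point): Middle of one of the lid's lugs, 24.5 mm from the lid's axis along the lid's x axis, 2 mm above its lower edge; shows how far the lid has turned. Counter-clockwise turning lets the lid rise 2 mm; from its x axis along the jar's, the lugs leave the ribs at about 0.95 rad, stand in the middle of the gaps at 1.25 rad and are free up to 1.6 rad; then it lifts straight off.
- specimen_jar_dark: Bystander: small round specimen jar with dark lid, 43 x 74 mm high, loose; origin at the centre of its underside.
- specimen_jar_pale: Bystander: small round specimen jar with pale lid, 50 x 70 mm high, loose; origin at the centre of its underside.
- dish: Bystander: petri dish, 62 mm across, 14 mm high, loose; origin at the centre of its underside. Behind and to the right of it stands the tall fixed grinder (base 0.38 to 0.62 m ahead, 0.18 to 0.48 m to the right, head above that): swing past it with the arm drawn in. Two tall glass jars stand fixed at the far left (0.58 and 0.70 m ahead, 0.42 m left, 0.28 m high).
There are look-alikes about, which are no part of the job. Leave any turquoise look-alike of the jar alone. Several things have the shape of the lid; the one meant has the colours described above.

How it is judged (in metres and radians):
On the way, in this order (a step that is already met when the one before it is completed fails the run):
1. the fork is slid home to its end stop with the lid still closed on the jar (value of joint fork above 0.047 m and z of lid in the frame of jar below 0.072 m), for 0.2 s.
2. with the fork home, the lid is turned counter-clockwise on the neck until its lugs are free of the ribs (value of joint fork above 0.047 m and x of lid_lug in the frame of jar below 0.0165 m and y of lid_lug in the frame of jar above 0.01 m and z of lid in the frame of jar below 0.084 m), for 0.1 s.
At the end, for the whole second after the job is handed in: The gripper holds the lid, carried by nothing else, still (under 20 mm/s), level within 0.15 rad, its axis within 15 mm of the jar's and its lower edge 3 to 50 mm above the rim (touching neither jar nor seal); the jar stands upright in its seat (within 6 mm) and the fork is home (joint above 0.047) (value of joint fork above 0.047 m and horizontal distance between jar and holder below 0.006 m and z of jar in the frame of holder below 0.017 m and angle between jar's own z axis and vertical below 0.08 rad and z of lid in the frame of mouth between 0.003 and 0.05 m and horizontal distance between lid and mouth below 0.015 m and angle between lid's own z axis and vertical below 0.15 rad and contact force between lid and the fingers above 1 N and contact force between lid and jar below 0.05 N and contact force between lid and holder below 0.05 N and linear speed of each of lid, jar below 0.02 m/s); the arm keeps its last pose, push and grip.
It fails at once if the jar turned along with the lid (more than 0.2 rad from square to the holder) (angle between the x axis of jar and the x axis of holder, either way round above 0.2 rad).
It fails at once if the jar was lifted (over 8 mm) or tipped (over 0.2 rad) (z of jar in the frame of holder above 0.02 m or angle between jar's own z axis and vertical above 0.2 rad).
It fails at once if the lid was turned on past its release (more than about 2 rad counter-clockwise) (x of lid_lug in the frame of jar below -0.0102 m).
It fails at once if a bystander jar or the dish was moved more than 20 mm (distance of any of specimen_jar_dark, specimen_jar_pale, dish from where it was at the start of the episode above 0.02 m).
It also fails if it takes over 51 s, if anything falls off the work surface, if the arm or the gripper's body presses on something with over 40 N, if the wrist force passes 120 N, or if a joint passes its speed limit or range.

### The arm

A 6-joint arm with a two-finger parallel gripper is mounted at the origin on the work surface; the furniture and walls round the work are solid. World frame = base frame: x ahead of the robot, y to its left, z up, the work surface at z = 0. Lengths are in mm, angles in rad, forces in N, time in s.
With the tool pointing down it reaches from about 300 to 775 mm from the base axis. Payload 14.6 kg.
Tool frame: the origin (TCP) lies at the very end of the fingers, on their centre line; the grasp point (between the pads) lies manip.grip_depth behind it (manip.grip_depth is the distance from the TCP to the grasp point, in mm); x points along the fingers, z is the direction in which the jaws open and shut, and the axes are right-handed (so a half turn about x gives the same grasp; the last joint's range is limited). The gripper opens to 94 mm and grips with 3 to 60 N. Pads are 16 mm wide; open, the fingers measure 119 mm over their backs; the gripper's body (75 mm by 177 mm) begins 78 mm behind the grasp point.
Start: joints at [-1.352, 0.3, 1.521, -0, 1.321, -0.067], TCP at [155.052, -527.682, 205.446] pointing down, gripper open.
Joint ranges: [-3.03, 3.03], [-0.79, 2.21], [0.23, 2.52], [-1.04, 4.18], [0, 3.07], [-2.55, 2.55]. Speed limits (rad/s): [2.22, 2.22, 2.57, 3.14, 3.14, 3.14].

### API

Orientations are given as [roll, pitch, yaw] about the fixed x, y, z axes, in that order (R = Rz(yaw) Ry(pitch) Rx(roll)).
In Python, from cell import manip gives the robot as it stands.
- The arm moves only by the tool step_arm, never from a script. Its argument "commands" is one flat list of numbers, 7 for each row, row after row: the shift along the tool's x, y, z in m, then the turn, a rotation vector about the tool's x, y, z in degrees, then the finger opening in m, from 0 to 0.094. A call has 1 to 5 rows; each row shifts and turns the commanded pose from where the row before left it, along the tool's axes as they then stand; what a row does not reach is not made up. A row lasts 1/8 s, in which the tool goes at most 62.5 mm and 10.7 degrees, less where a joint would pass 70% of its speed; a pose out of reach is approached as far as the arm can. A call with a gripper value outside its range is refused whole. The fingers move at their own pace and stop on an object; "squeeze" is the grip in N (left out, the last holds). Time passes only in rows, so rows that do not move let the fingers close. It gives the time, the measured TCP pose, the force and the opening at its end, in the units of the state.
- manip.read_state(): the state, without advancing time (a new reading comes with each control period).
- manip.camera(name): name is "scene" or "top" or "wrist"; returns the picture (400x640x3 uint8, red, green, blue); there is no depth.
- manip.camera_model(name): a dict with "intrinsics" (3x3 intrinsics, pixels), "origin" and "orientation" of the camera in the world; the wrist camera has in their place "tool_from_camera" (4x4, takes a point from camera to tool coordinates, whose origin is the TCP and whose axes are the tool frame's). Camera axes: x right, y up, looking along -z (the intrinsics and any distortion apply to the point x, -y, -z); pixel columns grow to the right and rows downward; lengths in mm; the calibration is good to about 2 mm. A picture is of the moment at which its call begins: read the wrist's pose just before it. camera_model takes no time and is no camera call.
- manip.sign_off(): hands the job in, once; it reports no verdict.
Trained networks look in the newest picture that a camera, given by its name, has taken for a name from the list of things; names that differ only in an ending like _2 or _b are one class to them, and where a whole thing is asked for, a point or a joint stands for the part that bears it (a point fixed in the world has none). Each returns a list of dicts, best first, with "score" (0 to 1); they miss things now and then, are a little off and sometimes report something else, mostly with a low value. They report only what shows in the picture. A call takes as long as a camera call. They do not tell look-alikes from the thing itself.
- manip.find_in(thing, camera): "centre" ([row, column] in pixels, amid what is visible of it).
- manip.outline_of(thing, camera): "pixels" (400x640 bool, what is visible of it) and "centre" ([row, column] in pixels, amid what is visible of it).
The state is a dict: "clock": time; "joints": joint angles; "qd": joint speeds; "effort": joint torques, N m; "eef_pos": TCP position; "eef_rot": TCP orientation; "wrist_force": force on the tool from outside, world axes, zero at the start; "moment": the same for the moment, N m; "finger_gap": finger opening in mm.
Only numpy, scipy, OpenCV 4.12 (cv2) and the standard library are available. Lean on these libraries where they do the work, as an engineer would, in place of code of your own. Each camera call takes 0.05 s, during which the arm holds its last target. There are 200 camera calls.

## Working session

There is one attempt and no reset: what is moved stays moved. The work goes in short steps, Python scripts to look and compute and a tool call to move; the robot and the scene stay as the last step left them, time stands still between calls to the robot, and variables do not carry over. Pictures are saved under pics/ and viewed, about 8 in all and at most 12, crops included, and the job is handed in when it is done.

Besides the shell and the picture viewer there is one more tool, called after ">>>" by a JSON object that holds its "api" and its "payload". step_arm: Moves the arm, as the interface text tells. Its arguments: {"type":"object","properties":{"commands":{"type":"array"},"squeeze":{"type":"number"}},"required":["commands"]}

```bash
ls; mkdir -p pics
cat > h.py <<'E'
import numpy as np, cv2
from scipy.spatial.transform import Rotation as R
from cell import manip
def cam(name):
    m=manip.camera_model(name); K=np.array(m["intrinsics"])
    if "origin" in m:
        o=np.array(m["origin"]); 
        q=np.array(m["orientation"]); Rm=q if q.shape==(3,3) else R.from_euler('xyz',q).as_matrix()
    else:
        s=manip.read_state(); T=np.array(m["tool_from_camera"]); Rt=R.from_euler('xyz',s["eef_rot"]).as_matrix()
        o=np.array(s["eef_pos"])+Rt@T[:3,3]; Rm=Rt@T[:3,:3]
    return K,o,Rm,m
def px2w(c,rc,z):
    K,o,Rm,_=c; d=np.linalg.inv(K)@[rc[1],rc[0],1]; d=Rm@(d*[1,-1,-1]); return o+d*(z-o[2])/d[2]
def w2px(c,p):
    K,o,Rm,_=c; q=Rm.T@(np.array(p)-o)*[1,-1,-1]; q=K@q; return q[1]/q[2],q[0]/q[2]
def shot(name,f=None):
    im=manip.camera(name)
    if f: cv2.imwrite('pics/'+f,im[:,:,::-1])
    return im
E
python3 - <<'E'
from h import *
print(manip.read_state(), manip.grip_depth)
for n in("scene","top","wrist"):
    print(n,manip.camera_model(n))
a=shot("scene","s0.png");b=shot("top","t0.png")
c=cam("top"); s=cam("scene")
for t,z in(("lid",103),("jar",60),("slide_grip",76),("fork",50),("holder",12),("specimen_jar_dark",74),("specimen_jar_pale",70),("dish",14)):
    for n,k in(("top",c),("scene",s)):
        print(t,n,[(round(r["score"],2),np.round(r["centre"]),np.round(px2w(k,r["centre"],z))[:2]) for r in manip.find_in(t,n)][:4])
E
```

```text
pics
{'clock': 0.0, 'joints': array([-1.35158790e+00,  3.00471304e-01,  1.52163493e+00,  4.79801243e-06,
        1.32067688e+00, -6.65707890e-02]), 'qd': array([-0.00099072,  0.00097749,  0.00073602,  0.0020395 , -0.00017581,
       -0.00044372]), 'effort': array([-2.75664141e-03, -5.31807876e+01, -3.52732587e+01,  7.06564612e-02,
        2.43387348e-02, -8.21946969e-05]), 'eef_pos': array([ 155.00072981, -527.41578104,  204.86343595]), 'eef_rot': array([3.07111809, 1.56960586, 1.78609979]), 'wrist_force': array([ 0.28111527, -0.28656652,  0.45604481]), 'moment': array([-0.02534443, -0.04638737, -0.00801446]), 'finger_gap': 94.23293265826591} 18.8
scene {'intrinsics': array([[466.77068516,   0.        , 322.01974845],
       [  0.        , 466.77068516, 196.85754618],
       [  0.        ,   0.        ,   1.        ]]), 'origin': array([ 235.83474012, -684.60241236,  534.06645609]), 'orientation': array([ 1.09755511,  0.00848167, -0.39245483])}
top {'intrinsics': array([[475.2182664 ,   0.        , 327.77421804],
       [  0.        , 475.2182664 , 195.80957464],
       [  0.        
[... 1342 characters left out ...]
, 154.]))]
slide_grip scene [(0.62, array([201., 300.]), array([525., 145.]))]
fork top [(0.84, array([209., 304.]), array([533., 150.]))]
fork scene [(0.84, array([222., 297.]), array([502., 104.]))]
holder top [(0.57, array([213., 309.]), array([530., 139.]))]
holder scene [(0.93, array([248., 295.]), array([484.,  72.]))]
specimen_jar_dark top [(0.78, array([160., 399.]), array([661., -84.]))]
specimen_jar_dark scene []
specimen_jar_pale top [(0.81, array([235., 224.]), array([460., 343.]))]
specimen_jar_pale scene [(0.95, array([187., 249.]), array([443., 265.]))]
dish top [(0.59, array([269., 402.]), array([ 393., -102.])), (0.54, array([216., 343.]), array([524.,  52.]))]
dish scene []
```

Run:
```python
import cv2,numpy as np
a=cv2.imread('pics/s0.png');b=cv2.imread('pics/t0.png')
a=cv2.resize(a[120:330,170:430],(780,630));b=cv2.resize(b[120:320,190:450],(780,600))
cv2.imwrite('pics/sc.png',a[:600]);cv2.imwrite('pics/tc.png',b)
```

```text
(no output)
```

View pics/sc.png

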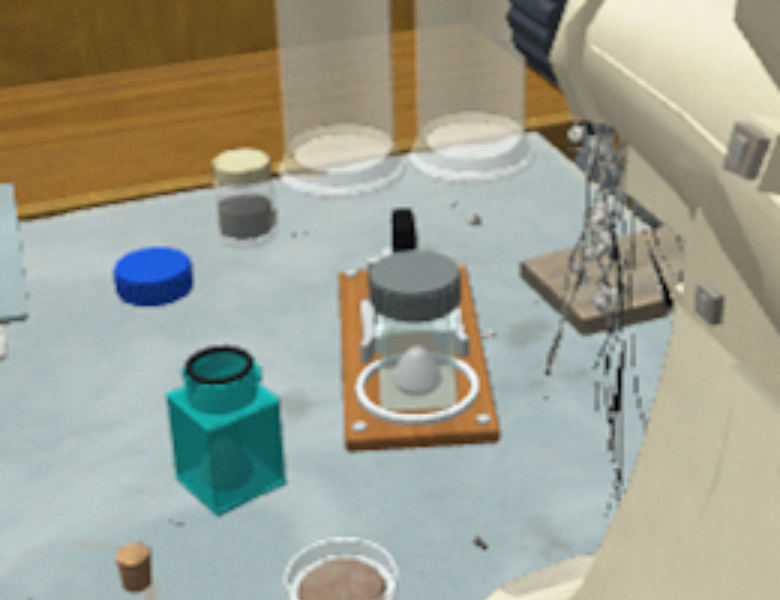

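View pics/tc.png

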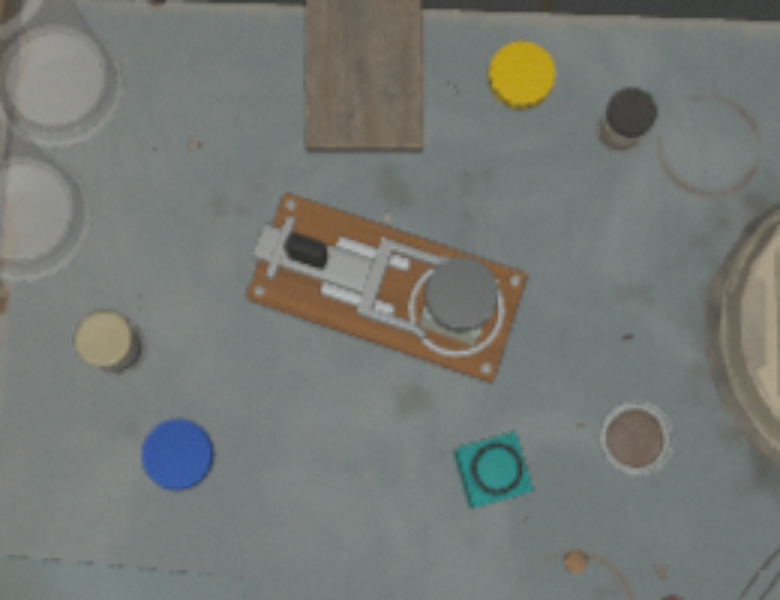

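The scene shows the grey lid on the jar in the wooden holder, with the fork drawn back. The turquoise jar is to its left, and the blue and yellow lids stand apart. In the top crop the grey lid is at (461,294), the grip at (306,250) and the board corners at (287,193), (526,272), (493,381) and (249,298).

Run:
```python
from h import *
c=cam("top"); s=cam("scene")
t=lambda x,y:(120+y/3,190+x/3); u=lambda x,y:(120+y/3,170+x/3)
C=np.array([px2w(c,t(*p),12)[:2] for p in((287,193),(526,272),(493,381),(249,298))]);print(C)
print('edges',np.linalg.norm(C-np.roll(C,-1,0),axis=1),'centre',C.mean(0))
d=(C[0]+C[3]-C[1]-C[2]);print('y dir deg',np.degrees(np.arctan2(d[1],d[0])))
print('seat',px2w(c,t(457,309),18),px2w(s,u(418,386),18))
print('lid',px2w(c,t(461,292),103)); 
print('lid scene',px2w(s,u(415,272),103))
print('grip',px2w(c,t(306,248),76),px2w(s,u(403,213),76))
for th in("lid","slide_grip"):
  for n,k,z in(("top",c,103 if th=="lid" else 70),("scene",s,92 if th=="lid" else 60)):
    manip.camera(n)
    for r in manip.outline_of(th,n):
        m=r["pixels"].astype(np.uint8); rc=r["centre"]; 
        print(th,n,round(r["score"],2),m.sum(),np.round(rc,1),np.round(px2w(k,rc,z)))
```

```text
[[602.91742394 202.60968378]
 [539.71710854  -6.8860125 ]
 [444.70173394  20.13522241]
 [509.57798543 230.99578933]]
edges [218.82122069  98.78293652 220.61529115  97.56034937] centre [524.22856296 111.71367076]
y dir deg 73.054767926808
seat [504.73295834  52.46285956  18.        ] [507.328767    48.90286687  18.        ]
lid [506.36874816  53.84826485 103.        ]
lid scene [508.15634071  51.4441612  103.        ]
grip [543.02043988 180.29465775  76.        ] [549.39966395 185.24575962  76.        ]
lid top 0.86 461 [221.5 344. ] [496.  53. 103.]
lid top 0.77 413 [140.2 363.1] [701.  10. 103.]
lid top 0.58 459 [268.5 251.6] [379. 266. 103.]
lid scene 0.91 463 [210.7 223.6] [362. 136.  92.]
lid scene 0.75 645 [213.3 307.5] [510.  61.  92.]
slide_grip top 0.59 782 [207.6 300.9] [532. 158.  70.]
slide_grip scene 0.5 260 [223.9 294.9] [491.  84.  60.]
```

```bash
cat >> h.py <<'E'
def Rdown(a):  # tool pointing down, tool z at world heading a (deg)
    a=np.radians(a); z=np.array([np.cos(a),np.sin(a),0]); x=np.array([0,0,-1.]); return np.array([x,np.cross(z,x),z]).T
def delta(p,a,p0=None,R0=None):
    s=manip.read_state(); p0=np.array(s["eef_pos"]) if p0 is None else p0
    R0=R.from_euler('xyz',s["eef_rot"]).as_matrix() if R0 is None else R0
    return R0.T@(np.array(p)-p0), np.degrees(R.from_matrix(R0.T@Rdown(a)).as_rotvec())
E
python3 - <<'E'
from h import *
s=manip.read_state(); M=R.from_euler('xyz',s["eef_rot"]).as_matrix(); print(M.round(3)); print('zheading',np.degrees(np.arctan2(M[1,2],M[0,2])), 'j0',np.degrees(s["joints"][0]))
E
```

```text
[[-0.     0.959  0.282]
 [-0.     0.282 -0.959]
 [-1.    -0.     0.   ]]
zheading -73.62554992256929 j0 -77.44283182702398
```

>>> {"api": "step_arm", "payload": {"commands": [0,0,-0.048,0,0,0,0.094,0,0,-0.048,0,0,0,0.094,0,0,-0.048,0,0,0,0.094,0,0,-0.048,0,0,0,0.094,0,0,-0.048,0,0,0,0.094]}}

```text
clock: 1.92
eef_pos: [87.0, -296.0, 205.4]
eef_rot: [-0.189, 1.57, -1.474]
wrist_force: [-0.2, -0.5, 0.7]
finger_gap: 93.9
```

>>> {"api": "step_arm", "payload": {"commands": [0,0,0,0,0,0,0.094,0,0.0555,-0.005,-10.3,0,0,0.094,0,0.0555,-0.005,-10.3,0,0,0.094]}}

```text
clock: 2.3
eef_pos: [187.9, -247.8, 205.8]
eef_rot: [-0.05, 1.57, -0.973]
wrist_force: [-0.3, -0.7, 0.3]
finger_gap: 93.8
```

>>> {"api": "step_arm", "payload": {"commands": [0,0.0555,-0.005,-10.3,0,0,0.094,0,0.0555,-0.005,-10.3,0,0,0.094,0,0.0555,-0.005,-10.3,0,0,0.094,0,0.0555,-0.005,-10.3,0,0,0.094,0,0.0555,-0.005,-10.3,0,0,0.094]}}

```text
clock: 2.92
eef_pos: [311.2, -6.1, 205.6]
eef_rot: [-0.023, 1.57, -0.043]
wrist_force: [1.2, -0.4, -0.8]
finger_gap: 93.9
```

>>> {"api": "step_arm", "payload": {"commands": [0,0.0555,-0.005,-10.3,0,0,0.094,0,0.0555,-0.005,-10.3,0,0,0.094,0,0,0,0,0,0,0.094]}}

```text
clock: 3.3
eef_pos: [292.9, 105.0, 205.5]
eef_rot: [1.13, 1.57, 1.473]
wrist_force: [-0.4, -0.5, 0.1]
finger_gap: 94.6
```

Run:
```python
from h import *
print(manip.read_state()["eef_pos"]); 
for t in((530,130,200),): print(delta(t,-17))
```

```text
[292.86625323 104.96326189 205.54012148]
(array([  5.55715258, -56.08649011, 231.76144791]), array([ 3.66306213e+01,  2.49035230e-03, -2.04640823e-02]))
```

>>> {"api": "step_arm", "payload": {"commands": [0,-0.014,0.058,0,0,0,0.094,0,-0.014,0.058,0,0,0,0.094,0,-0.014,0.058,0,0,0,0.094,0.005,-0.014,0.058,0,0,0,0.094]}}

```text
clock: 3.8
eef_pos: [533.9, 123.4, 200.0]
eef_rot: [-0.404, 1.57, -0.075]
wrist_force: [0.6, -0.1, -0.1]
finger_gap: 93.9
```

>>> {"api": "step_arm", "payload": {"commands": [0,0,0,9.15,0,0,0.094,0,0,0,9.15,0,0,0.094,0,0,0,9.15,0,0,0.094,0,0,0,9.15,0,0,0.094,0,0,0,0,0,0,0.094]}}

```text
clock: 4.42
eef_pos: [531.5, 123.5, 200.0]
eef_rot: [-2.487, 1.57, -2.795]
wrist_force: [-0.6, 0.4, -0.0]
finger_gap: 94.1
```

Run:
```python
from h import *
s=manip.read_state(); print(s["eef_pos"],s["clock"]); c=cam("wrist")
im=shot("wrist","w1.png")
for n,z in(("lid",103),("jar",60),("slide_grip",60),("fork",40),("holder",12)):
    print(n,[(round(r["score"],2),np.round(r["centre"]),np.round(px2w(c,r["centre"],z))[:2]) for r in manip.find_in(n,"wrist")][:3])
for p in((506,52,103),(548,190,76)): print(w2px(c,p))
```

```text
[531.5328272  123.49216558 199.99866394] 4.425
lid [(0.88, array([ 96., 148.]), array([422., 262.])), (0.81, array([270., 315.]), array([511.,  60.])), (0.81, array([236., 483.]), array([677.,  45.]))]
jar [(0.91, array([233., 318.]), array([521.,  82.])), (0.75, array([325., 223.]), array([375.,   4.]))]
slide_grip [(0.9, array([162., 314.]), array([540., 159.]))]
fork [(0.66, array([162., 316.]), array([542., 157.])), (0.49, array([268., 314.]), array([501.,  33.])), (0.36, array([353., 278.]), array([417., -69.]))]
holder [(0.72, array([168., 313.]), array([536., 147.]))]
(np.float64(278.1835244656707), np.float64(313.2459572325609))
(np.float64(131.50615278029613), np.float64(311.3143335188153))
```

View pics/w1.png

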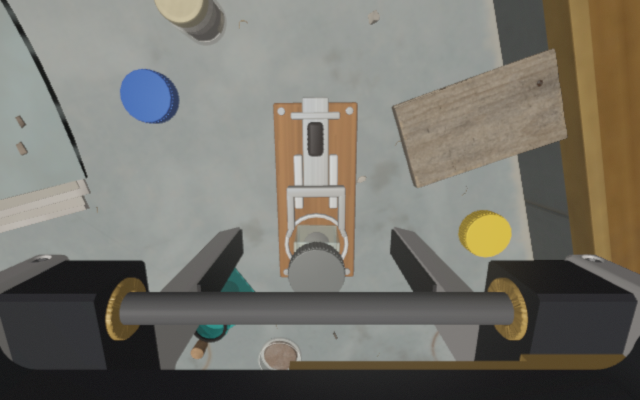

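The wrist view shows the grip tab at rows 122–157, columns 308–323, the lid's top centred near (268,316), and the board's edges at columns 275 and 357.

Run:
```python
from h import *
s=manip.read_state(); c=cam("wrist")
im=cv2.imread('pics/w1.png'); hsv=cv2.cvtColor(im,cv2.COLOR_BGR2HSV)
m=cv2.inRange(hsv,(5,100,60),(18,255,255)); m[:, :265]=0; m[:,370:]=0; m[:95]=0; m[285:]=0
P=cv2.findNonZero(m); rect=cv2.minAreaRect(P); 
# board edges left/right by rows
L=[];Rr=[]
for r in range(115,255,5):
    x=np.where(m[r])[0]
    L.append(px2w(c,(r,x.min()-.5),12)); Rr.append(px2w(c,(r,x.max()+.5),12))
for E in(L,Rr):
    E=np.array(E)[:,:2]; v=cv2.fitLine(E.astype(np.float32),cv2.DIST_HUBER,0,.01,.01).ravel(); v[:2]*=np.sign(v[1]); print('dir',np.degrees(np.arctan2(v[1],v[0])),v[2:])
d=np.radians(73); ux=np.array([np.sin(d),-np.cos(d)])
print('mid x',[(np.mean(np.array(E)[:,:2]@ux)) for E in(L,Rr)])
k=(hsv[:,:,2]<55).astype(np.uint8); k[:115]=0;k[165:]=0;k[:,:300]=0;k[:,330:]=0
y,x=np.nonzero(k); print('tab',y.min(),y.max(),x.min(),x.max())
g=px2w(c,((y.min()+y.max())/2,(x.min()+x.max())/2),76); print('grip',g, px2w(c,(y.min(),315),76),px2w(c,(y.max(),315),76))
for r in manip.outline_of("lid","wrist"):
    q=r["pixels"]; yy,xx=np.nonzero(q); print(r["score"],yy.min(),yy.max(),xx.min(),xx.max())
print('lid',px2w(c,(268,316.5),103), px2w(c,(268,289),103),px2w(c,(268,344.5),103))
for e in((103,275),(103,357),(276,281),(276,353)): print(px2w(c,e,12))
```

```text
dir 73.112236 [488.8421  154.53592]
dir 72.89811 [578.26355 114.74723]
mid x [np.float64(422.2944078466602), np.float64(519.4473493614433)]Traceback (most recent call last):
  File "<stdin>", line 16, in <module>
    return umr_minimum(a, axis, None, out, keepdims, initial, where)
ValueError: zero-size array to reduction operation minimum which has no identity
```

Run:
```python
from h import *
c=cam("wrist")
d=np.radians(73); ux=np.array([np.sin(d),-np.cos(d)]); uy=np.array([np.cos(d),np.sin(d)])
f=lambda p:np.round([p[:2]@ux,p[:2]@uy],1)
for n,rc,z in(("tabtop",(122,315.5),76),("tabbot",(157,315.5),76),("lid",(268,316.5),103),("c",(103,275),12),("c",(103,357),12),("c",(276,281),12),("c",(276,353),12)):
    p=px2w(c,rc,z); print(n,np.round(p),f(p))
t=cam("top");print('lidtop',f(px2w(t,(217.5,343.7),103)),'grip',f(px2w(t,(202.7,292),76)))
manip.camera("wrist")
for r in manip.outline_of("lid","wrist"):
    q=r["pixels"]; yy,xx=np.nonzero(q); print(r["score"],yy.min(),yy.max(),xx.min(),xx.max())
im=cv2.imread('pics/w1.png'); print(im[110:170:4,315].sum(1), im[139,300:332:2].sum(1))
```

```text
tabtop [554. 198.  76.] [471.7 351.8]
tabbot [544. 166.  76.] [471.4 317.7]
lid [512.  62. 103.] [471.4 209.5]
c [516. 235.  12.] [424.4 375.4]
c [607. 206.  12.] [520.3 374.5]
c [450.  24.  12.] [423.3 154.1]
c [542.  -6.  12.] [520.1 153.2]
lidtop [468.1 199.3] grip [466.5 331.2]
0.67 243 291 288 345
0.61 211 257 458 511
0.58 69 123 122 180
[580 570 510 267 241 239 237 234 229 229 225 206 572 571 570] [350 430 578 537 197 238 262 243 223 206 184 203 506 546 391 362]
```

Run:
```python
from h import *
print(delta((548.8,182.2,44),-17))
c=cam("wrist")
d=np.radians(73); ux=np.array([np.sin(d),-np.cos(d)]); uy=np.array([np.cos(d),np.sin(d)])
p=px2w(c,(291.5,316),103); print('far edge',p[:2]@uy+29)
```

```text
(array([156.41154056,  60.27551175,  -0.16362632]), array([-0.47983745, -0.00070298,  0.00103611]))
far edge 212.40982883473833
```

>>> {"api": "step_arm", "payload": {"commands": [0,0.03,0,-0.5,0,0,0.06,0,0.03,0,0,0,0,0.06,0.05,0,0,0,0,0,0.06,0.05,0,0,0,0,0,0.06,0.03,0,0,0,0,0,0.06]}}

```text
clock: 5.45
eef_pos: [547.7, 181.9, 68.0]
eef_rot: [-2.581, 1.568, -2.877]
wrist_force: [0.2, -0.6, -1.0]
finger_gap: 60.0
```

>>> {"api": "step_arm", "payload": {"commands": [0.016,0,0,0,0,0,0.06,0.01,0,0,0,0,0,0.06,0,0,0,0,0,0,0.06]}}

```text
clock: 5.82
eef_pos: [548.8, 182.1, 44.7]
eef_rot: [0.652, 1.57, 0.355]
wrist_force: [-0.3, -0.3, 0.3]
finger_gap: 60.0
```

Run:
```python
from h import *
s=manip.read_state(); print(s["eef_pos"],s["wrist_force"])
im=shot("wrist","w2.png")
```

```text
[548.83245672 182.05971489  44.73877662] [-0.26545774 -0.34503032  0.30944561]
```

View pics/w2.png

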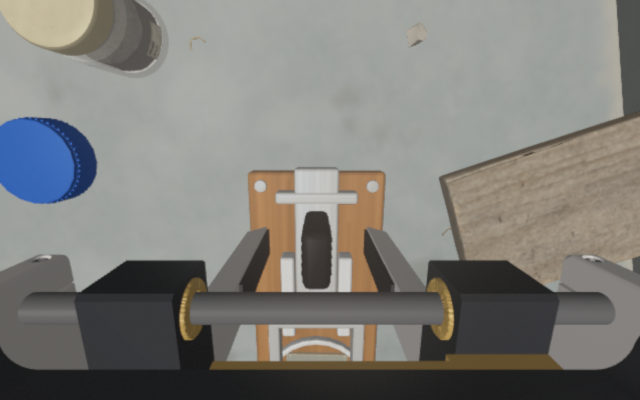

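The tab (column 317) stands centred between the fingers, so I close on it and slide it.

>>> {"api": "step_arm", "payload": {"commands": [0,0,0,0,0,0,0.005,0,0,0,0,0,0,0.005,0,0,0,0,0,0,0.005,0,0,0,0,0,0,0.005,0,0,0,0,0,0,0.005], "squeeze": 30}}

```text
clock: 6.5
eef_pos: [548.7, 182.0, 44.5]
eef_rot: [0.331, 1.571, 0.034]
wrist_force: [0.1, -1.4, 0.1]
finger_gap: 15.8
```

>>> {"api": "step_arm", "payload": {"commands": [0,-0.006,0,0,0,0,0.005,0,-0.01,0,0,0,0,0.005,0,-0.01,0,0,0,0,0.005,0,-0.01,0,0,0,0,0.005]}}

```text
clock: 7.0
eef_pos: [537.9, 146.8, 44.5]
eef_rot: [1.503, 1.571, 1.206]
wrist_force: [1.4, 2.8, -0.9]
finger_gap: 16.0
```

>>> {"api": "step_arm", "payload": {"commands": [0,-0.006,0,0,0,0,0.005,0,-0.004,0,0,0,0,0.005,0,-0.003,0,0,0,0,0.005,0,-0.001,0,0,0,0,0.005,0,0,0,0,0,0,0.005]}}

```text
clock: 7.62
eef_pos: [535.0, 137.2, 45.1]
eef_rot: [1.259, 1.564, 0.962]
wrist_force: [8.8, 29.1, -4.2]
finger_gap: 15.9
```

Run:
```python
from h import *
c=cam("wrist"); s=manip.read_state(); print(s["eef_pos"],s["wrist_force"])
im=shot("wrist"); t=shot("top","t1.png")
a=im[170:370,200:440]; b=t[170:270,270:390]
cv2.imwrite('pics/c3.png',np.hstack([cv2.resize(a,(400,333)),cv2.resize(b,(400,333),interpolation=cv2.INTER_CUBIC)])[:,:,::-1])
```

```text
[534.95026211 137.20875069  45.07450069] [ 8.79663549 29.12533168 -4.15775816]
```

View pics/c3.png

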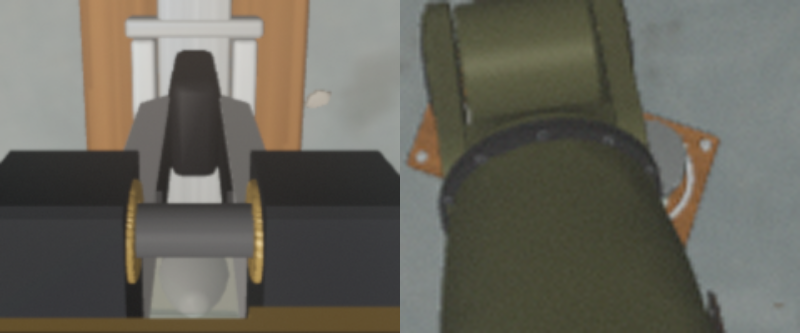

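Run:
```python
from h import *
im=shot("wrist"); cv2.imwrite('pics/w3.png',im[:,:,::-1]); a=cv2.imread('pics/w2.png')
print('before',a[195:235:2,317].sum(1)); print('now   ',im[185:235:2,317].astype(int).sum(1))
c=cam("wrist")
d=np.radians(73); ux=np.array([np.sin(d),-np.cos(d)]); uy=np.array([np.cos(d),np.sin(d)])
for r in (199,202): 
  p=px2w(c,(r,317),76); print(r,p[:2]@uy-17,p[:2]@ux)
s=manip.read_state(); print('tcp',s["eef_pos"][:2]@uy,s["eef_pos"][:2]@ux)
# jar/lid parts: board edges and crossbar
for r in manip.outline_of("jar","wrist")[:1]:
    yy,xx=np.nonzero(r["pixels"]); print(r["score"],yy.min(),yy.max(),xx.min(),xx.max())
```

```text
before [573 581 578 566 546 597 597 592 312 167 168 168 163 162 163 161 160 158
 157 165]
now    [588 581 581 528 592 598 598 543 176 172 173 170 172 166 167 165 167 175
 178 184 201 207 204 202 196]
199 305.79435239834896 472.29265907481613
202 304.22911987437243 472.2920563167151
tcp 287.5820136287004 471.45067759853936
0.58 325 361 291 343
```

Run:
```python
from h import *
d=np.radians(73); ux=np.array([np.sin(d),-np.cos(d)]); uy=np.array([np.cos(d),np.sin(d)])
K,o,Rm,m=cam("wrist"); s=manip.read_state()
T=np.array(m["tool_from_camera"]); Rt=Rdown(-17); p0=np.array([548.83,182.06,44.74])
cb=(K,p0+Rt@T[:3,3],Rt@T[:3,:3],m)
for z in(27.5,40,76): print(z,px2w(cb,(211.3,317),z)[:2]@uy-17, px2w((K,o,Rm,m),(200.3,317),z)[:2]@uy-17)
```

```text
27.5 333.466172264235 294.1791412343926
40 336.85865429686584 297.0023702167176
76 346.6290025508424 305.1332696858137
```

>>> {"api": "step_arm", "payload": {"commands": [0,0,0,0,0,0,0.04,0,0,0,0,0,0,0.04,-0.03,0,0,0,0,0,0.04,-0.05,0,0,0,0,0,0.04,-0.05,0,0,0,0,0,0.08]}}

```text
clock: 8.45
eef_pos: [533.6, 133.5, 175.8]
eef_rot: [-2.338, 1.57, -2.635]
wrist_force: [-0.1, 0.4, 0.5]
finger_gap: 47.0
```

>>> {"api": "step_arm", "payload": {"commands": [0,0,0,0,0,-10,0.09,0,0,0,0,0,-10,0.09,0,0,0,0,0,0,0.09]}}

```text
clock: 8.82
eef_pos: [533.7, 135.1, 173.2]
eef_rot: [-1.576, 1.22, -1.871]
wrist_force: [-0.2, 0.3, 0.3]
finger_gap: 76.5
```

Run:
```python
from h import *
s=manip.read_state(); print(s["eef_pos"],s["eef_rot"],s["wrist_force"])
im=shot("wrist"); cv2.imwrite('pics/w4.png',im[:,:,::-1])
c=cam("wrist"); d=np.radians(73); ux=np.array([np.sin(d),-np.cos(d)]); uy=np.array([np.cos(d),np.sin(d)])
r,q=map(int,w2px(c,[*(471.3*ux+215*uy),40])); print(r,q)
r0=max(0,min(r-75,250));q0=max(0,q-100); print(r0,q0)
cv2.imwrite('pics/c4.png',cv2.resize(im[r0:r0+150,q0:q0+200],None,fx=4,fy=4,interpolation=cv2.INTER_CUBIC)[:,:,::-1])
```

```text
[533.71867544 135.11357551 173.24213558] [-1.57611683  1.21972753 -1.87092191] [-0.17187514  0.27863745  0.32028752]
211 316
136 216
```

View pics/c4.png

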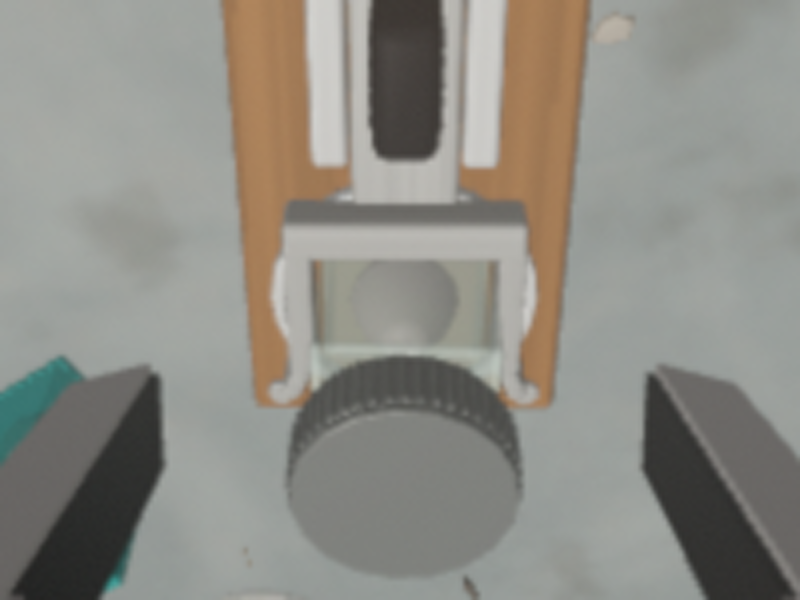

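Run:
```python
from h import *
c=cam("wrist"); d=np.radians(73); ux=np.array([np.sin(d),-np.cos(d)]); uy=np.array([np.cos(d),np.sin(d)])
f=lambda x,y,z:np.round([px2w(c,(136+y/4,216+x/4),z)[:2]@u for u in(ux,uy)],1)
print('tab front top',f(405,158,76)); print('lid L,R,bottom,top',f(288,487,103),f(522,487,103),f(405,577,103),f(405,408,103))
print('board near corners',f(255,406,12),f(553,406,12))
print('seat ring L,R',f(272,300,18),f(536,300,18)); print('prong tips',f(283,400,40),f(527,400,40)); print('crossbar top far/near',f(405,203,40),f(405,257,40),f(405,225,40))
print('jar back shoulder',f(313,348,76),f(498,348,76), 'jar bottom back',f(320,262,12))
for n in("fork","jar","lid"):
  for r in manip.outline_of(n,"wrist")[:1]:
    yy,xx=np.nonzero(r["pixels"]);print(n,r["score"],(yy.min()-136)*4,(yy.max()-136)*4,(xx.min()-216)*4,(xx.max()-216)*4)
```

```text
tab front top [472.3 280.6]
lid L,R,bottom,top [443.6 203.5] [501.2 203.6] [472.5 171.4] [472.4 228.8]
board near corners [422.6 152.7] [521.9 152.8]
seat ring L,R [431.7 200. ] [512.7 200.1]
prong tips [435.7 178.6] [509.3 178.7]
crossbar top far/near [472.4 247.5] [472.4 230.1] [472.4 240.5]
jar back shoulder [449.  225.8] [496.1 225.9] jar bottom back [446.4 210.1]
fork 0.77 -172 392 280 528
jar 0.64 260 384 312 500
lid 0.94 164 352 1004 1232
```

The fork shows flared tips and lies along the jar. The lid centres at holder-aligned (472,200), which agrees with the seat ring. The tab is at about 295, as expected for home, so the fork must have started about 10 mm in. Next I level the tool and go over the lid.

>>> {"api": "step_arm", "payload": {"commands": [0,0,0,0,0,10,0.094,0,0,0,0,0,10,0.094,0,0,0,0,0,0,0.094]}}

```text
clock: 9.4
eef_pos: [534.0, 132.0, 175.7]
eef_rot: [0.9, 1.568, 0.599]
wrist_force: [-1.0, 0.3, 0.9]
finger_gap: 94.2
```

Run:
```python
from h import *
print(manip.read_state()["eef_pos"],delta((509.5,53.4,130),-17))
```

```text
[534.00407813 131.97415047 175.67231901] (array([ 45.47934274, -82.41301963,  -0.17683051]), array([-0.2563812 ,  0.10667556, -0.13383716]))
```

>>> {"api": "step_arm", "payload": {"commands": [0,-0.041,0,-0.2,0,0,0.094,0,-0.041,0,0,0,0,0.094,0.03,0,0,0,0,0,0.094,0.015,0,0,0,0,0,0.094,0,0,0,0,0,0,0.094]}}

```text
clock: 10.02
eef_pos: [509.8, 56.0, 128.7]
eef_rot: [-2.512, 1.568, -2.805]
wrist_force: [-0.3, -0.2, 0.7]
finger_gap: 93.8
```

Run:
```python
from h import *
print(manip.read_state()["eef_pos"],delta((509.5,53.4,80),-17))
a=shot("wrist"); b=shot("scene"); cv2.imwrite('pics/c5.png',np.hstack([cv2.resize(a[180:380,200:440],(400,333)),cv2.resize(b[120:300,210:426],(400,333))])[:,:,::-1])
c=cam("wrist"); print(w2px(c,(509.5,53.4,103)),w2px(c,np.array((509.5,53.4,103))+29*np.array([.292,.956,0])),w2px(c,np.array((509.5,53.4,81))+29*np.array([.292,.956,0])))
```

```text
[509.79397469  56.03574898 128.74642078] (array([48.74902722, -2.53963622,  0.57421748]), array([ 0.20910565, -0.11062304,  0.0809041 ]))
(np.float64(232.71354273344383), np.float64(315.36504565925304)) (np.float64(193.64250719450814), np.float64(315.4443546776958)) (np.float64(187.82935062635633), np.float64(315.516521790061))
```

View pics/c5.png

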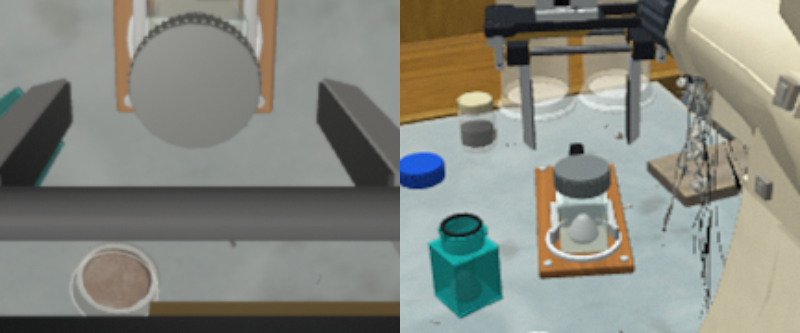

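The lid stands between the fingers and is well centred, 1–2 mm further along +y than planned. Descending.

>>> {"api": "step_arm", "payload": {"commands": [0.02,-0.001,0.0006,0.2,0,0,0.094,0.018,0,0,0,0,0,0.08,0.01,0,0,0,0,0,0.075,0,0,0,0,0,0,0.07,0,0,0,0,0,0,0.066]}}

```text
clock: 10.75
eef_pos: [510.9, 54.7, 82.3]
eef_rot: [0.287, 1.57, -0.01]
wrist_force: [0.2, -0.4, -0.3]
finger_gap: 66.7
```

Run:
```python
from h import *
s=manip.read_state();print(s["eef_pos"],s["wrist_force"],delta((509.9,54.7,80),-17))
```

```text
[510.87554665  54.70067348  82.28588542] [ 0.23085516 -0.40696256 -0.31562035] (array([ 2.28472924, -0.2869164 , -0.93523   ]), array([-0.01748772,  0.06504556, -0.01918073]))
```

>>> {"api": "step_arm", "payload": {"commands": [0.001,0,-0.0004,0,0,0,0.063,0,0,0,0,0,0,0.06,0,0,0,0,0,0,0.05,0,0,0,0,0,0,0.05,0,0,0,0,0,0,0.05], "squeeze": 10}}

```text
clock: 11.38
eef_pos: [510.0, 54.8, 80.6]
eef_rot: [1.828, 1.571, 1.531]
wrist_force: [-2.5, 1.1, 3.1]
finger_gap: 58.0
```

>>> {"api": "step_arm", "payload": {"commands": [0,0,0,0,0,0,0.045,0,0,0,0,0,0,0.045,0,0,0,0,0,0,0.045], "squeeze": 50}}

```text
clock: 11.75
eef_pos: [510.0, 54.8, 80.5]
eef_rot: [1.078, 1.571, 0.781]
wrist_force: [-3.1, 0.3, 4.5]
finger_gap: 57.6
```

Run:
```python
from h import *
s=manip.read_state();print(s["eef_pos"],s["wrist_force"],s["moment"],delta((509.9,54.7,80),-17))
```

```text
[510.04908001  54.76296567  80.53249576] [-3.13508695  0.30155102  4.45656969] [ 0.08518452  0.48311589 -0.00574692] (array([ 0.53248036, -0.10390858, -0.12413271]), array([-0.02738998,  0.00277771, -0.00517369]))
```

>>> {"api": "step_arm", "payload": {"commands": [0,0,0,-3,0,0,0.045,-0.0002,0,0,-5,0,0,0.045,-0.0002,0,0,-5,0,0,0.045,-0.0002,0,0,-5,0,0,0.045,0,0,0,0,0,0,0.045]}}

```text
clock: 12.38
eef_pos: [509.9, 54.7, 80.8]
eef_rot: [3.124, 1.57, 3.141]
wrist_force: [-2.3, -0.1, 0.9]
finger_gap: 57.6
```

```bash
cat > st.py <<'E'
from h import *
s=manip.read_state();M=R.from_euler('xyz',s["eef_rot"]).as_matrix()
print(s["clock"],s["eef_pos"],s["wrist_force"].round(1),s["moment"].round(2),'heading',np.degrees(np.arctan2(M[1,2],M[0,2])),s["joints"][5],s["finger_gap"])
E
python3 st.py
```

```text
12.375 [509.86379064  54.70388193  80.81359926] [-2.3 -0.1  0.9] [0.14 0.34 0.04] heading 0.943568158860767 0.01896008192138664 57.59668569942308
```

>>> {"api": "step_arm", "payload": {"commands": [-0.0002,0,0,-5,0,0,0.045,-0.0002,0,0,-5,0,0,0.045,-0.0002,0,0,-5,0,0,0.045]}}

```text
clock: 12.75
eef_pos: [509.6, 54.7, 81.5]
eef_rot: [2.81, 1.57, 3.089]
wrist_force: [-6.9, 0.5, 4.8]
finger_gap: 57.6
```

```bash
python3 st.py
python3 - <<'E'
from h import *
a=shot("wrist"); b=shot("scene"); cv2.imwrite('pics/c6.png',np.hstack([cv2.resize(a[120:320,200:440],(400,333)),cv2.resize(b[170:260,255:363],(400,333),interpolation=cv2.INTER_CUBIC)])[:,:,::-1])
E
```

```text
12.75 [509.62716468  54.69756177  81.54203293] [-6.9  0.5  4.8] [ 0.08  1.01 -0.33] heading 15.97540153413872 -0.24347889699202357 57.57544756434527
```

View pics/c6.png

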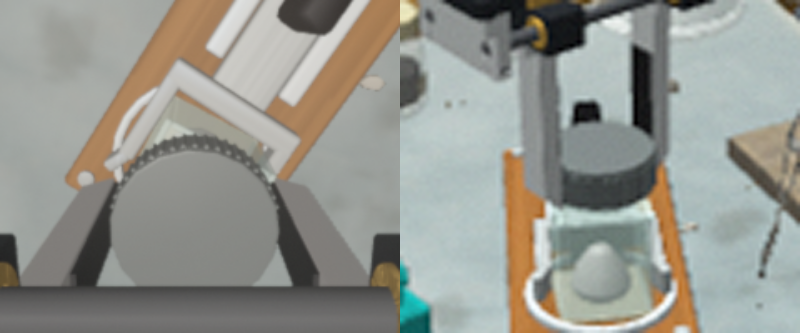

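The wrist view shows the jar still square in the fork with the lid firmly held, so I continue.

>>> {"api": "step_arm", "payload": {"commands": [-0.0002,0,0,-5,0,0,0.045,-0.0002,0,0,-5,0,0,0.045,-0.0002,0,0,-5,0,0,0.045,-0.0002,0,0,-5,0,0,0.045,-0.0002,0,0,-5,0,0,0.045]}}

```text
clock: 13.48
eef_pos: [510.0, 54.9, 82.7]
eef_rot: [1.029, 1.571, 1.745]
wrist_force: [-2.6, 0.4, 2.3]
finger_gap: 57.6
```

```bash
python3 st.py
```

```text
13.475 [509.99405001  54.90637614  82.67031707] [-2.6  0.4  2.3] [ 0.16  0.37 -0.06] heading 41.005616769201104 -0.6800896831722189 57.56545410433947
```

>>> {"api": "step_arm", "payload": {"commands": [0,0,0,-5,0,0,0.045,0,0,0,-5,0,0,0.045,0,0,0,-4,0,0,0.045]}}

```text
clock: 13.85
eef_pos: [509.7, 54.8, 82.7]
eef_rot: [2.197, 1.57, -3.127]
wrist_force: [-6.2, 0.5, 5.5]
finger_gap: 57.7
```

```bash
python3 st.py
```

```text
13.85 [509.73961445  54.76147172  82.67846647] [-6.2  0.5  5.5] [ 0.08  1.06 -0.15] heading 54.98226864615799 -0.924071049457535 57.714254914242105
```

>>> {"api": "step_arm", "payload": {"commands": [0,0,0,0,0,0,0.045,0,0,0,0,0,0,0.045,-0.001,0,0,0,0,0,0.045,-0.001,0,0,0,0,0,0.045,-0.001,0,0,0,0,0,0.045]}}

```text
clock: 14.48
eef_pos: [510.1, 54.7, 85.6]
eef_rot: [-1.642, 1.571, -0.683]
wrist_force: [-0.3, 0.3, -1.0]
finger_gap: 57.6
```

```bash
python3 st.py
```

```text
14.475 [510.08113363  54.71481825  85.60429346] [-0.3  0.3 -1. ] [0.05 0.   0.04] heading 54.95243368712191 -0.9235954483088404 57.58420933835193
```

>>> {"api": "step_arm", "payload": {"commands": [-0.005,0,0,0,0,0,0.045,-0.007,0,0,0,0,0,0.045,-0.008,0,0,0,0,0,0.045,-0.008,0,0,0,0,0,0.045,-0.007,0,0,0,0,0,0.045]}}

```text
clock: 15.1
eef_pos: [510.2, 54.7, 121.4]
eef_rot: [-0.902, 1.57, 0.058]
wrist_force: [-0.9, -0.6, -0.8]
finger_gap: 57.4
```

>>> {"api": "step_arm", "payload": {"commands": [0,0,0,0,0,0,0.045,0,0,0,0,0,0,0.045,0,0,0,0,0,0,0.045,0,0,0,0,0,0,0.045]}}

```text
clock: 15.6
eef_pos: [509.9, 54.7, 120.4]
eef_rot: [2.255, 1.57, -3.069]
wrist_force: [-0.0, -0.2, -0.3]
finger_gap: 57.1
```

```bash
python3 st.py
python3 - <<'E'
from h import *
a=shot("wrist"); b=shot("scene"); cv2.imwrite('pics/c7.png',np.hstack([cv2.resize(a[120:320,200:440],(400,333)),cv2.resize(b[150:260,245:377],(400,333),interpolation=cv2.INTER_CUBIC)])[:,:,::-1])
E
```

```text
15.6 [509.93894285  54.7133518  120.4284425 ] [-0.  -0.2 -0.3] [ 0.03 -0.13  0.02] heading 54.97398920657501 -0.9240013417821576 57.10795129845436
```

View pics/c7.png

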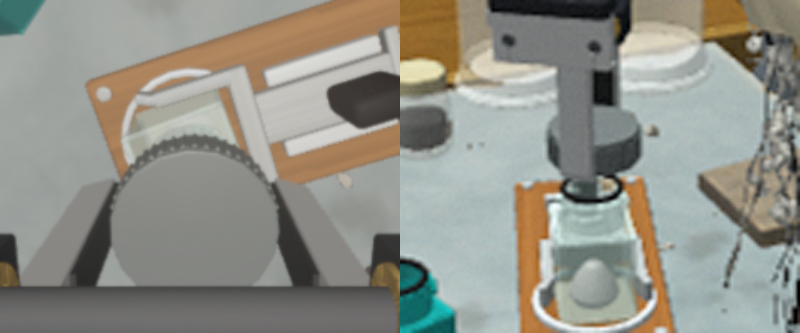

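The lid hangs level above the open mouth with its black seal ring in view. The jar stands square in its seat, braced by the fork, and the forces are near zero. Handing in.

```bash
python3 -c "
from cell import manip
print(manip.sign_off())"
```

```text
the job is handed in; nothing more can be done
None
```

The job is handed in at about 15.6 s on the clock. The jar is open and the gripper is holding the lid about 25 mm above the rim. The hand-in gave no verdict.

**What I did**
- **Fork:** I gripped its tab and slid it until it stopped hard at about 30 N, against about 3 N while sliding. I left it there.
- **Lid:** I gripped it at 50 N and turned it 72° (1.26 rad) counter-clockwise. I then lifted it straight up, 38 mm above the turned position.

**Last checks**
- **Lid:** the tool is level, the wrist force is about 0.4 N or less, and the fingers read 57.1 mm on the 58 mm lid.
- **Jar:** the pictures show it upright and square, braced by the fork, with the mouth open and the seal ring visible. The other jars and the dish were not touched.

**Checks that disagreed**
- **Fork travel:** the tab moved only about 39 mm instead of 50 mm, and the fingers slipped about 8 mm on it at the stop. I took this to mean the fork started about 10 mm in. Against the lid and seat position, the tab measured 294 mm in one picture and 298 mm in another. Home should be at 295 mm and the 0.047 m limit is at about 298 mm, so home is likely but not certain. I did not push it a second time.
- **Lid centre:** its position along the board varied by about 2 mm between pictures.

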